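Set the heat-grade wheel on the spice shop's label coder and print

TASK

On the label coder, flick the ribbed grade wheel forward (away from the robot) with a fingertip, click by click, until its red face is on top between the two yellow marks; go gently and do not let it click past red. Then press the green print key fully down and let it come up again. Press the key only once red is set, and leave the jars and other goods on the counter where they stand.

Things in the scene. Friction and masses are not known exactly. Their poses are not given: they have to be found in the camera images.
- coder: grey label coder fixed to the counter, 170 (x) x 240 (y) x 55 mm high; origin under its centre, front faces -x (the robot at yaw 0), z up. Wheel axle along its y, at x 0, y -20, z 55 mm. A label roll (60 mm across, top at z 117 mm) stands on it at x 15 to 75, y -63 to -111 mm. Print key at x 0, y 70 mm. Cheeks with yellow marks flank the wheel, up to z 75 mm
- wheel_top (a point): fixed point: top of the wheel's drum (56 mm across, 26 mm wide) between the yellow marks, 83 mm above the counter. Six steel ribs, 4 mm thick, stand 21 mm out of the drum, one between each two faces: at rest on a click the nearest ribs' tips are 24 mm before and behind this point (coder x) and 14 mm above it; a rib at the very top rises 21 mm above it
- grade_wheel_axle (a point): fixed point on the wheel's axle, mid-width, 55 mm above the counter. The wheel has 6 faces; on top at clicks 0 to 5: white, blue, green, yellow, red, black. It starts at white, blue or green. A fingertip should reach to within about 5 mm of the drum behind a rib; higher up it may ride over the rib and press hard
- grade_wheel (a joint): wheel angle, rad; grows as its top moves along coder +x (away from the robot). Clicks at 0, 1.047, ... 5.236 (red 4.189), end stops just beyond the first and last. A spring pulls it to the nearest click; about 5 N on a rib turns it, and a rib pushed from behind the top just past the very top carries it by itself on to the next click, where it stops
- print_key (a joint): travel of the print key, m: 0 up, 0.006 fully down; springs back; about 5 N takes it fully down. It counts as pressed from 0.0045
- print_key_top (a point): centre of the top of the round green print key (32 mm across, in a black housing 48 mm across on the deck), 77 mm above the counter when up; it moves straight down
- jar_a: loose spice jar with red cap, 68 mm across, 100 mm high, beside the coder; origin under its centre
- jar_b: loose spice jar with yellow cap, 68 mm across, 100 mm high, beside the coder; origin under its centre
- mortar: loose brass bowl, 90 mm across, 80 mm high, behind the coder; origin under its centre
- scoop: loose wooden-handled spoon, 170 mm long, lying flat at the right side, near the robot
- tin: loose tin with green label, 70 mm across, 110 mm high, behind the coder; origin under its centre
- sauce: loose amber bottle, 52 mm across, 170 mm high, at the left side; origin under its centre

How it is judged:
On the way, in this order (a step that is already met when the one before it is completed fails the run):
1. the wheel rests with its red face on top (within 0.15 rad) (value of joint grade_wheel between 4.0388 and 4.3388 rad and velocity of joint grade_wheel below 0.3 rad/s), for 0.2 s.
2. the print key is pressed down, at least 4.5 of its 6 mm, with red on top (value of joint grade_wheel between 4.0388 and 4.3388 rad and value of joint print_key above 0.0045 m), for 0.02 s.
At the end, for the whole second after the job is handed in: the red face is on top (wheel at 4.189 within 0.15 rad), the print key has been pressed and is up again (within 1.5 mm), and the loose goods are within 20 mm of where they stood (value of joint grade_wheel between 4.0388 and 4.3388 rad and value of joint print_key below 0.0015 m and distance of each of jar_a, jar_b, mortar, scoop, tin, sauce from where it was at the start of the episode below 0.02 m); the robot touches nothing.
It fails at once if the wheel is turned more than half a click past red (value of joint grade_wheel above 4.7888 rad).
It fails at once if the print key is pressed before the wheel stands at red (value of joint print_key above 0.003 m and value of joint grade_wheel below 3.8388 rad).
It fails at once if the wheel is forced or squeezed (over 40 N) (contact force between the fingers and grade_wheel above 40 N).
It fails at once if goods on the counter are knocked or carried off (over 30 mm) (distance of any of jar_a, jar_b, mortar, scoop, tin, sauce from where it was at the start of the episode above 0.03 m).
It also fails if it takes over 54 s, if anything falls off the work surface, if the arm or the gripper's body presses on something with over 40 N, if the wrist force passes 120 N, or if a joint passes its speed limit or range.

ROBOT

A 6-joint arm with a two-finger parallel gripper is mounted at the origin on the work surface. World frame = base frame: x ahead of the robot, y to its left, z up, the work surface at z = 0. Lengths are in m, angles in rad, forces in N, time in s.
With the tool pointing down it reaches from about 0.35 to 0.775 m from the base axis. Payload 7.3 kg.
Tool frame: the origin (TCP) lies at the very end of the fingers, on their centre line; the grasp point (between the pads) lies 19 mm behind it (robot.grasp_offset is the z of the grasp point in the tool frame, in m); z points along the fingers, y is the direction in which the jaws open and shut (so a half turn about z gives the same grasp; the last joint's range is limited). The gripper opens to 92 mm and grips with 3 to 60 N. Pads are 19 mm wide; open, the fingers measure 130 mm over their backs; the gripper's body (75 mm by 190 mm) begins 47 mm behind the grasp point.
Start: joints at [1.081, 0.342, 1.524, -0, 1.275, -0.146], TCP at [0.177, 0.494, 0.227] pointing down, gripper open.
Joint ranges: [-2.53, 2.53], [-0.77, 2.02], [0.04, 2.7], [-1, 4.14], [0.28, 2.66], [-3.11, 3.11]. Speed limits (rad/s): [2.57, 2.57, 3.14, 3.14, 3.14, 3.14].

INTERFACE

Orientations are given as [roll, pitch, yaw] about the fixed x, y, z axes, in that order (R = Rz(yaw) Ry(pitch) Rx(roll)).
In Python, from cell import robot, eyes gives the robot as it stands.
- The arm moves only by the shell command python3 -m handwheel 'ROWS' [FORCE]. ROWS is JSON, one flat list of numbers, 7 for each row, row after row: the shift along the tool's x, y, z in cm, then the turn, a rotation vector about the tool's x, y, z in degrees, then the gripper command: -1 is fully open, 1 is shut, values between are in proportion. A call has 1 to 12 rows; each row is the pose to reach, as a shift and turn from the pose commanded when the call began, along the tool's axes at that moment; what a row does not reach only later rows make up. A row lasts 1/12 s, in which the tool goes at most 41.7 mm and 7.16 degrees, less where a joint would pass 70% of its speed; a pose out of reach is approached as far as the arm can. A call with a gripper value outside its range is refused whole. The fingers move at their own pace and stop on an object; FORCE is the grip in N (left out, the last holds). Time passes only in rows, so rows that repeat a pose let the fingers close. It gives the time, the measured TCP pose, the force and the opening at its end, in the units of the state.
- robot.observe(): the state, without advancing time (a new reading comes with each control period).
- eyes.read_camera(name): name is "scene" or "top" or "wrist"; returns (picture, depth): 384x512x3 uint8, blue, green, red; 384x512 float32, m along the optical axis (not along the pixel's ray), 0 where there is no reading.
- eyes.camera_info(name): a dict with "fovy" (degrees; the focal length in pixels is half the picture's height over the tangent of half this angle, whatever the lens; pixels are square), "cx", "cy" (the principal point, pixels), "position" and "attitude" of the camera in the world. Camera axes: x right, y down, z forward; pixel columns grow to the right and rows downward; lengths in m; the calibration is good to about 2 mm. A picture is of the moment at which its call begins: read the wrist's pose just before it. camera_info takes no time and is no camera call; for the wrist camera it gives the pose at the moment of the call.
- robot.hand_in(): hands the job in, once; it reports no verdict.
The state is a dict: "time": time; "qpos": joint angles; "qvel": joint speeds; "joint_efforts": joint torques, N m; "tool_pos": TCP position; "tool_rot": TCP orientation; "contact_force": force on the tool from outside, world axes, zero at the start; "torque": the same for the moment, N m; "opening": finger opening in m.
Only numpy, scipy, OpenCV 4.12 (cv2) and the standard library are available. Lean on these libraries where they do the work, as an engineer would, in place of code of your own. Each camera call takes 0.05 s, during which the arm holds its last target. There are 200 camera calls.

## Working session

There is one attempt and no reset: what is moved stays moved. The work goes in short steps, Python scripts to look and compute and a shell command to move; the robot and the scene stay as the last step left them, time stands still between calls to the robot, and variables do not carry over. Pictures are saved under pics/ and viewed, about 8 in all and at most 12, crops included, and the job is handed in when it is done.

```bash
ls; mkdir -p pics; cat > h.py <<'E'
from cell import robot, eyes
import numpy as np, cv2
def info(n):
    c=eyes.camera_info(n); return c
def cloud(n):
    c=eyes.camera_info(n); im,d=eyes.read_camera(n)
    f=192/np.tan(np.radians(c["fovy"])/2)
    v,u=np.mgrid[0:384,0:512]
    P=np.dstack([(u-c["cx"])/f*d,(v-c["cy"])/f*d,d])
    from scipy.spatial.transform import Rotation as R
    a=np.array(c["attitude"])
    M=a if a.shape==(3,3) else (R.from_euler('xyz',a).as_matrix() if a.size==3 else None)
    W=P@M.T+np.array(c["position"]); W[d==0]=np.nan
    return im,d,W,c
E
python3 - <<'E'
from h import *
print(robot.observe())
out=[]
for n in("top","scene"):
    im,d,W,c=cloud(n); print(c); np.savez(f"{n}0.npz",im=im,W=W); cv2.imwrite(f"pics/{n}0.png",im)
E
```

```text
pics
{'time': 0.0, 'qpos': array([ 1.08097810e+00,  3.42716990e-01,  1.52500169e+00,  3.67565174e-06,
        1.27537669e+00, -1.46034415e-01]), 'qvel': array([ 0.00025829,  0.00032759, -0.00016139,  0.00012461, -0.00077807,
       -0.00038939]), 'joint_efforts': array([-2.57998554e-04, -4.31251216e+01, -2.44212878e+01,  7.19343591e-02,
        5.59485366e-02, -1.47215346e-04]), 'tool_pos': array([0.1767602 , 0.49393117, 0.22605328]), 'tool_rot': array([-3.14010644e+00, -2.22146616e-04,  2.79780760e+00]), 'contact_force': array([-0.0250063 , -0.35093003,  0.18796199]), 'torque': array([-0.04578829,  0.02264217,  0.02876439]), 'opening': 0.09162294695384818}
{'fovy': 57.54579076609638, 'cx': 251.9165170459558, 'cy': 186.92978779272195, 'position': array([0.38891569, 0.02471762, 1.12399347]), 'attitude': array([-2.97105018e+00,  2.68334749e-03, -1.55954235e+00])}
{'fovy': 46.23157320821049, 'cx': 256.91392949492547, 'cy': 189.91198527868139, 'position': array([1.5505613 , 0.41621346, 1.08910962]), 'attitude': array([-2.32654058,  0.00235324,  1.94860311])}
```

View pics/top0.png

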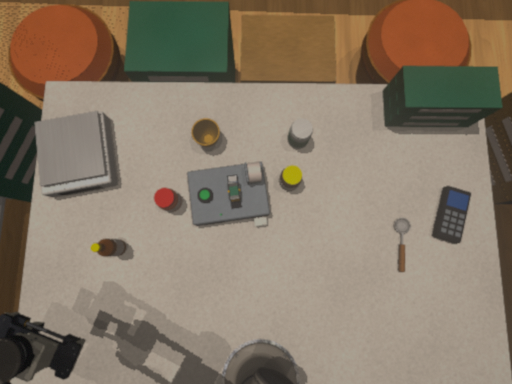

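View pics/scene0.png

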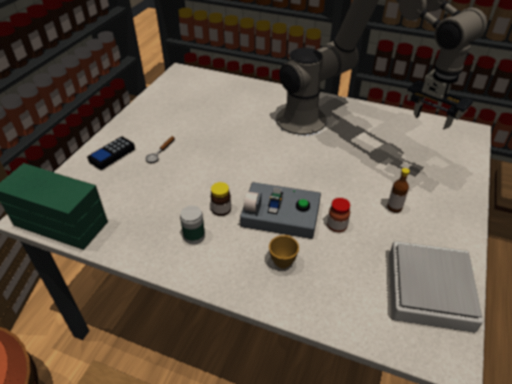

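The top view shows the coder around (228,193), slightly turned. The wheel is at (235,190), the key at (205,195), the red jar at (166,198) and the yellow jar at (291,177). Next I'll fit the coder's pose.

```bash
python3 - <<'E'
from h import *
z=np.load("top0.npz"); W=z["W"]; im=z["im"]
s=np.s_[150:235,180:275]; w=W[s]; 
m=(abs(w[...,2]-.055)<.006)
print(m.sum(), np.median(w[m][:,2]))
n,l,st,ce=cv2.connectedComponentsWithStats(m.astype(np.uint8)); k=1+st[1:,4].argmax()
p=w[l==k][:,:2]; print(st[k])
r=cv2.minAreaRect(p.astype(np.float32)*1000); print("rect",r)
def mean(msk): q=w[msk]; return np.nanmean(q,0),msk.sum()
b,g,rr=[im[s][...,i].astype(int) for i in range(3)]
key=(g>rr+40)&(g>b+30)&(w[...,2]>.06); print("key",mean(key), np.nanpercentile(w[key][:,2],[10,50,90]))
roll=(w[...,2]>.107)&(w[...,2]<.13); print("roll",mean(roll))
cv2.imwrite("pics/c.png",cv2.resize(np.hstack([im[150:235,180:275]]),None,fx=6,fy=6,interpolation=2))
for v in range(172,212,2): print(v,np.round(W[v,226:246:2,2]*1000).astype(int))
E
```

```text
3389 0.05451441764304432
[   7   11   83   64 3377]
rect ((557.1064453125, 105.9686279296875), (169.5086669921875, 239.402587890625), 8.709863662719727)
key (array([0.54534754, 0.17371103, 0.0762673 ]), np.int64(74)) [0.0733165  0.07644683 0.07868777]
roll (array([0.613485  , 0.02842984, 0.11275398]), np.int64(211))
172 [54 56 55 52 55 52 54 52 56 56]
174 [55 54 54 53 57 55 56 55 54 57]
176 [54 58 61 61 58 55 53 52 51 51]
178 [57 57 57 61 63 55 58 55 54 54]
180 [55 57 58 57 60 62 53 56 52 53]
182 [ 58 100  99 101  98  97  75  54  56  57]
184 [55 95 90 91 92 86 74 56 60 54]
186 [52 66 84 81 84 85 71 54 56 52]
188 [56 74 81 82 84 80 71 58 54 56]
190 [55 75 85 84 82 80 74 55 55 53]
192 [55 70 83 80 84 85 55 49 53 54]
194 [56 73 80 81 82 81 82 56 53 55]
196 [55 75 88 87 92 92 91 74 51 52]
198 [56 55 97 93 91 65 67 52 53 54]
200 [52 52 58 61 57 57 57 54 56 55]
202 [54 54 54 60 56 58 58 57 54 52]
204 [57 55 56 56 54 55 55 56 57 54]
206 [55 57 57 56 58 59 55 58 55 53]
208 [55 56 52 57 58 56 54 54 54 56]
210 [54 58 55 56 52 55 55 56 55 56]
```

View pics/c.png

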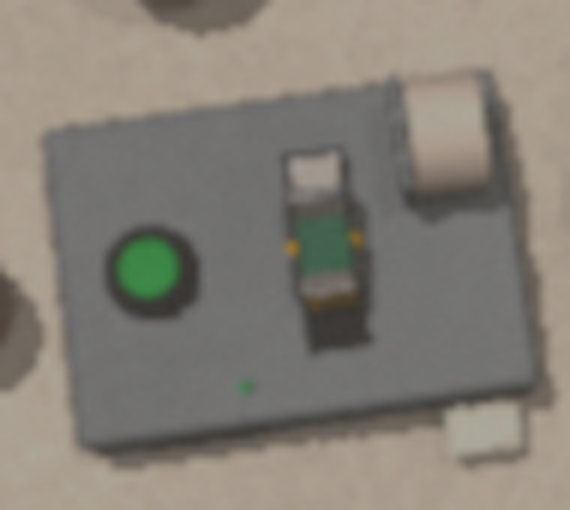

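The face on top is green, with yellow next on the robot side, so red is 2 clicks away. Coder centre is about (0.557, 0.106), yaw 8.7°, and the key and roll positions agree within 2 mm. I'll use closed fingers, with the jaws along the axle.

```bash
cat >> h.py <<'E'
from scipy.spatial.transform import Rotation as R
PSI=np.radians(8.7); AX=np.array([.5592,.0862])
def shift(lx,ly,z,yaw=None):
    "coder-local offset from wheel axle (m), world z -> tool shift cm & rotvec deg"
    s=robot.observe(); M=R.from_euler('xyz',s["tool_rot"])
    t=np.r_[AX+np.array([[np.cos(PSI),-np.sin(PSI)],[np.sin(PSI),np.cos(PSI)]])@[lx,ly],z]
    d=M.inv().apply(t-s["tool_pos"])*100
    T=R.from_euler('xyz',[np.pi,0,PSI+np.pi])
    print(np.round(t,4),"shift cm",d.round(2),"rot deg",np.degrees((M.inv()*T).as_rotvec()).round(2), "pos",s["tool_pos"].round(4))
E
python3 -c "
from h import *
shift(-.045,0,.2)"
```

```text
[0.5147 0.0794 0.2   ] shift cm [-45.79 -27.64   2.64] rot deg [ -0.07  -0.03 -28.4 ] pos [0.1768 0.494  0.2261]
```

```bash
python3 -m handwheel '[-3.8,-2.3,0,0,0,-2.4,1,-7.6,-4.6,0,0,0,-4.8,1,-11.4,-6.9,0,0,0,-7.1,1,-15.2,-9.2,0,0,0,-9.5,1,-19,-11.5,0,0,0,-11.8,1,-22.9,-13.8,0,0,0,-14.2,1,-26.7,-16.1,0,0,0,-16.6,1,-30.5,-18.4,0,0,0,-18.9,1,-34.3,-20.7,0,0,0,-21.3,1,-38.1,-23,0,0,0,-23.7,1,-42,-25.3,1,0,0,-26,1,-45.8,-27.6,2.6,0,0,-28.4,1]'
python3 -c "
from h import *
shift(-.045,0,.13)"
```

```text
time: 1.1
tool_pos: [0.4936, 0.1064, 0.2111]
tool_rot: [-3.142, 0.002, -2.988]
contact_force: [1.1, 0.8, 0.6]
opening: 0.0164
[0.5147 0.0794 0.13  ] shift cm [-1.66 -2.99  8.11] rot deg [-0.    0.13  0.09] pos [0.4936 0.1064 0.2111]
```

```bash
python3 -m handwheel '[0,0,0,0,0,0,1,0,0,0,0,0,0,1,0,0,0,0,0,0,1,0,0,0,0,0,0,1]'
python3 - <<'E'
from h import *
shift(-.045,0,.12)
im,d,W,c=cloud("wrist"); cv2.imwrite("pics/w1.png",im); np.savez("w1.npz",im=im,W=W)
E
```

```text
time: 1.43
tool_pos: [0.4913, 0.1093, 0.2106]
tool_rot: [3.141, -0.0, -2.989]
contact_force: [0.1, -0.3, -0.4]
opening: 0.0003
[0.5147 0.0794 0.12  ] shift cm [-1.86 -3.31  9.06] rot deg [ 0.02 -0.01  0.05] pos [0.4913 0.1093 0.2106]
```

View pics/w1.png

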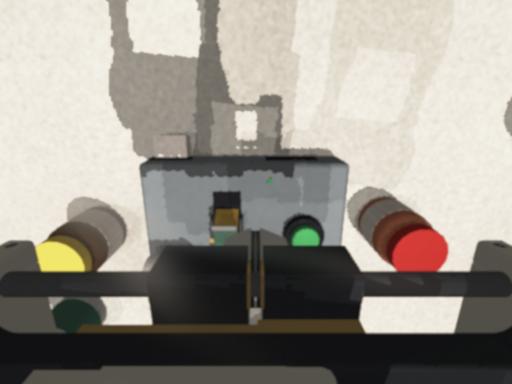

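The wrist view shows the near rib at about (227,215) with a yellow face below it, and the key at (305,238). I'll cross-check the key and near-rib positions using this nearer view, then move in.

```bash
python3 - <<'E'
from h import *
z=np.load("w1.npz"); W=z["W"]; im=z["im"].astype(int); b,g,r=im[...,0],im[...,1],im[...,2]
C,S=np.cos(PSI),np.sin(PSI); L=(W[...,:2]-AX)@np.array([[C,-S],[S,C]])
k=(g>r+50)&(g>b+40)&(W[...,2]>.06); print("key local (0,90)",(L[k].mean(0)*1000).round(1),k.sum(),W[k][:,2].mean())
for u in (220,227,234):
  for v in range(204,238,3): print(u,v,(L[v,u]*1000).round(1),(W[v,u,2]*1000).round(1))
E
```

```text
key local (0,90) [-9.3 87.6] 423 0.08863047320268298
220 204 [-35.5  -7.8] 55.9
220 207 [-31.8  -7.9] 55.8
220 210 [-29.3  -7.6] 59.2
220 213 [-26.8  -7.3] 62.3
220 216 [-24.7  -6.9] 66.5
220 219 [-22.6  -6.5] 70.2
220 222 [-20.4  -6.2] 73.6
220 225 [-18.4  -5.8] 77.6
220 228 [-22.8  -3.5] 95.6
220 231 [-13.5  -5.4] 82.5
220 234 [-9.6 -5.6] 82.0
220 237 [-6.5 -5.6] 83.1
227 204 [-35.8   0.4] 56.7
227 207 [-32.    0.3] 56.4
227 210 [-29.2   0.5] 58.8
227 213 [-26.8   0.7] 62.4
227 216 [-24.8   1.1] 66.6
227 219 [-22.5   1.3] 70.0
227 222 [-20.4   1.6] 73.7
227 225 [-18.8   2. ] 78.3
227 228 [-23.6   3.9] 97.3
227 231 [-13.4   2.3] 82.4
227 234 [-9.6  2.1] 82.0
227 237 [-74.3  17.2] 223.3
234 204 [-35.5   8.5] 55.7
234 207 [-31.8   8.4] 55.7
234 210 [-29.5   8.6] 59.7
234 213 [-26.8   8.8] 62.4
234 216 [-25.2   9.1] 67.5
234 219 [-22.7   9.3] 70.3
234 222 [-20.5   9.5] 73.9
234 225 [-18.4   9.7] 77.4
234 228 [-23.8  11.2] 97.7
234 231 [-13.4   9.9] 82.4
234 234 [-74.1  20.9] 219.1
234 237 [-74.8  21.3] 224.4
```

```bash
python3 -m handwheel '[-0.9,-1.6,2,0,0,0,1,-1.85,-3.3,4,0,0,0,1,-1.85,-3.3,6.5,0,0,0,1,-1.85,-3.3,9,0,0,0,1,-1.85,-3.3,9,0,0,0,1,-1.85,-3.3,9,0,0,0,1,-1.85,-3.3,9,0,0,0,1]'
python3 -c "
from h import *
shift(-.045,0,.088)"
```

```text
time: 2.07
tool_pos: [0.5159, 0.0793, 0.122]
tool_rot: [-3.141, 0.002, -2.988]
contact_force: [0.7, 0.3, -0.0]
opening: 0.0004
[0.5147 0.0794 0.088 ] shift cm [0.12 0.02 3.4 ] rot deg [-0.01  0.12  0.08] pos [0.5159 0.0793 0.122 ]
```

The rib tip sits at local x -23.6, z 97, as expected. I'll lower behind it and move close.

```bash
python3 -m handwheel '[0,0,1.2,0,0,0,1,0,0,2.4,0,0,0,1,0,0,3.4,0,0,0,1,0,0,3.4,0,0,0,1,-0.4,0,3.4,0,0,0,1,-0.9,0,3.4,0,0,0,1,-0.9,0,3.4,0,0,0,1,-0.9,0,3.4,0,0,0,1]'
python3 -c "
from h import *
shift(-.007,0,.088)"
```

```text
time: 2.73
tool_pos: [0.5248, 0.08, 0.0871]
tool_rot: [-3.141, 0.001, -2.99]
contact_force: [-0.9, 0.1, 1.2]
opening: 0.0002
[0.5523 0.0851 0.088 ] shift cm [-2.79  0.1  -0.09] rot deg [-0.01  0.07  0.01] pos [0.5248 0.08   0.0871]
```

```bash
python3 -m handwheel '[-0.2,0,0,0,0,0,1,-0.4,0,0,0,0,0,1,-0.6,0,0,0,0,0,1,-0.8,0,0,0,0,0,1,-1,0,0,0,0,0,1,-1.2,0,0,0,0,0,1,-1.4,0,0,0,0,0,1,-1.6,0,0,0,0,0,1,-1.8,0,0,0,0,0,1,-1.8,0,0,0,0,0,1]'
python3 -c "
from h import *
shift(-.007,0,.088)"
```

```text
time: 3.57
tool_pos: [0.5413, 0.0826, 0.0865]
tool_rot: [3.141, -0.002, -2.99]
contact_force: [-4.2, 0.9, 3.1]
opening: 0.0003
[0.5523 0.0851 0.088 ] shift cm [-1.13  0.09 -0.15] rot deg [ 0.01 -0.11  0.  ] pos [0.5413 0.0826 0.0865]
```

```bash
python3 -m handwheel '[-0.2,0,0,0,0,0,1,-0.4,0,-0.05,0,0,0,1,-0.6,0,-0.1,0,0,0,1,-0.8,0,-0.1,0,0,0,1,-1,0,-0.1,0,0,0,1,-1.2,0,-0.1,0,0,0,1,-1.3,0,-0.1,0,0,0,1,-1.3,0,-0.1,0,0,0,1,-1.3,0,-0.1,0,0,0,1]'
python3 - <<'E'
from h import *
shift(0,0,.13)
im,_=eyes.read_camera("scene"); cv2.imwrite("pics/s2.png",cv2.resize(im[160:250,220:340],None,fx=6,fy=6,interpolation=2))
E
```

```text
time: 4.32
tool_pos: [0.5552, 0.0846, 0.0873]
tool_rot: [3.142, 0.001, -2.99]
contact_force: [-1.0, -0.8, -0.8]
opening: 0.0005
[0.5592 0.0862 0.13  ] shift cm [-0.42  0.1  -4.27] rot deg [ 0.    0.04 -0.  ] pos [0.5552 0.0846 0.0873]
```

View pics/s2.png

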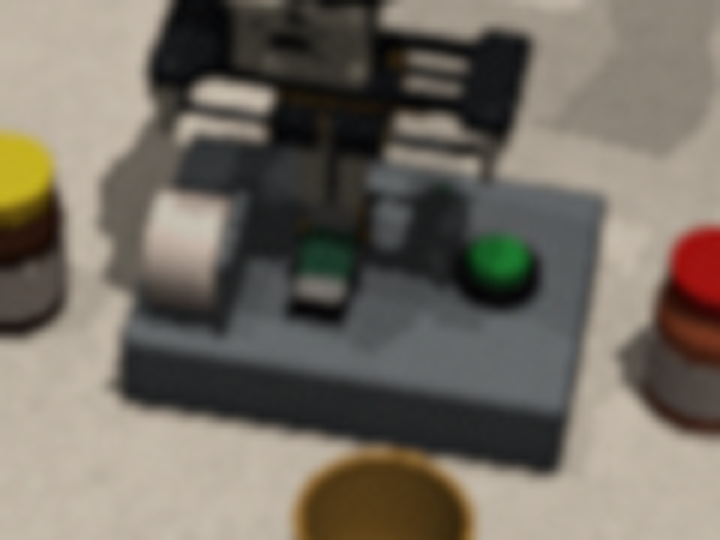

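The scene crop shows the green face now on the far side at (325,250) and the force has dropped, so the wheel clicked to yellow. Lift, go back and lower behind the next rib.

```bash
python3 -m handwheel '[-0.3,0,0,0,0,0,1,-0.3,0,-1.5,0,0,0,1,-0.3,0,-3,0,0,0,1,-0.3,0,-4,0,0,0,1,-0.3,0,-4,0,0,0,1,1.8,0,-4,0,0,0,1,4,0,-4,0,0,0,1,4,0,-4,0,0,0,1,4,0,-4,0,0,0,1,4,0,-4,0,0,0,1]'
python3 - <<'E'
from h import *
shift(-.045,0,.0875)
im,_=eyes.read_camera("top"); cv2.imwrite("pics/t3.png",cv2.resize(im[150:235,180:275],None,fx=6,fy=6,interpolation=2))
E
```

```text
time: 5.2
tool_pos: [0.5162, 0.0785, 0.1275]
tool_rot: [-3.141, 0.001, -2.99]
contact_force: [-0.2, -0.8, -0.1]
opening: 0.0004
[0.5147 0.0794 0.0875] shift cm [0.14 0.11 4.  ] rot deg [-0.01  0.08 -0.01] pos [0.5162 0.0785 0.1275]
```

View pics/t3.png

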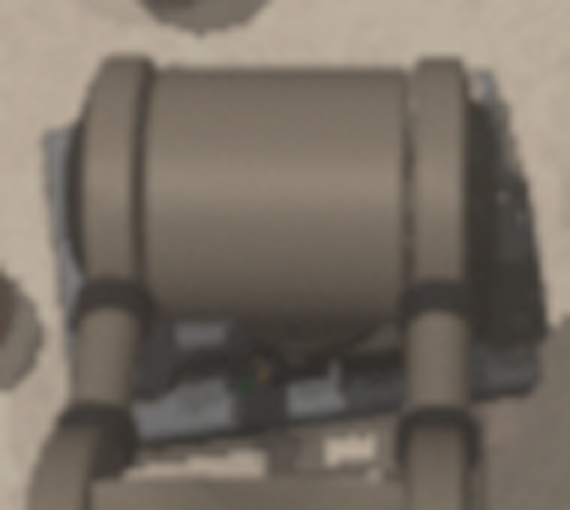

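The arm hides the wheel from the top camera, so I'll use the scene camera.

```bash
python3 - <<'E'
from h import *
im,_=eyes.read_camera("scene"); cv2.imwrite("pics/s4.png",cv2.resize(im[180:225,240:320],None,fx=9,fy=9,interpolation=2))
E
```

```text
(no output)
```

View pics/s4.png

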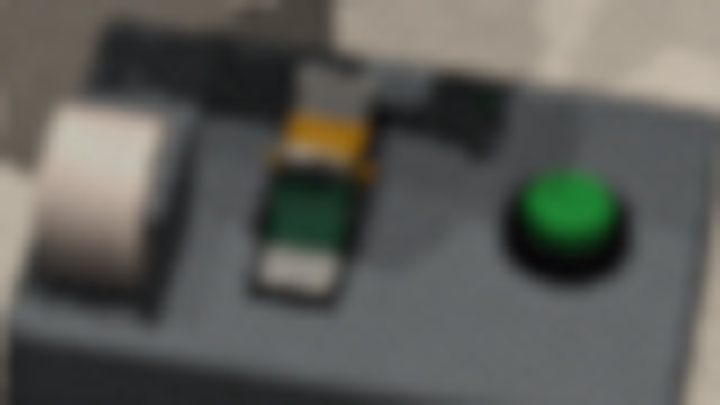

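Yellow is on top at (330,130), between the yellow marks, and the green face is behind it at (310,210). One more click is needed, with the same motion.

```bash
python3 -m handwheel '[0,0,1.3,0,0,0,1,0,0,2.6,0,0,0,1,0,0,3.9,0,0,0,1,0,0,3.9,0,0,0,1,-0.4,0,3.9,0,0,0,1,-0.8,0,3.9,0,0,0,1,-0.8,0,3.9,0,0,0,1,-0.8,0,3.9,0,0,0,1]'
python3 -c "
from h import *
shift(-.007,0,.088)"
```

```text
time: 5.97
tool_pos: [0.5238, 0.0798, 0.0891]
tool_rot: [-3.141, 0.001, -2.99]
contact_force: [-0.5, 0.9, 1.2]
opening: 0.0003
[0.5523 0.0851 0.088 ] shift cm [-2.89  0.1   0.11] rot deg [-0.01  0.07  0.01] pos [0.5238 0.0798 0.0891]
```

```bash
python3 -m handwheel '[-0.2,0,0,0,0,0,1,-0.4,0,0,0,0,0,1,-0.6,0,0,0,0,0,1,-0.8,0,0,0,0,0,1,-1,0,0,0,0,0,1,-1.2,0,0,0,0,0,1,-1.4,0,0,0,0,0,1,-1.6,0,0,0,0,0,1,-1.8,0,0,0,0,0,1,-1.8,0,0,0,0,0,1]'
python3 -c "
from h import *
shift(-.007,0,.088)"
```

```text
time: 6.8
tool_pos: [0.5404, 0.0825, 0.0887]
tool_rot: [3.141, -0.001, -2.99]
contact_force: [-4.3, -0.3, 3.9]
opening: 0.0006
[0.5523 0.0851 0.088 ] shift cm [-1.21  0.08  0.07] rot deg [ 0.01 -0.08  0.01] pos [0.5404 0.0825 0.0887]
```

```bash
python3 -m handwheel '[-0.2,0,0.05,0,0,0,1,-0.4,0,0.1,0,0,0,1,-0.6,0,0.1,0,0,0,1,-0.8,0,0.1,0,0,0,1,-1,0,0.1,0,0,0,1,-1.2,0,0.1,0,0,0,1,-1.4,0,0.1,0,0,0,1,-1.4,0,0.1,0,0,0,1,-1.4,0,0.1,0,0,0,1]'
python3 -c "
from h import *
shift(0,0,.13)"
```

```text
time: 7.55
tool_pos: [0.5551, 0.0847, 0.0875]
tool_rot: [3.141, 0.001, -2.99]
contact_force: [-0.6, -0.3, 1.1]
opening: 0.0004
[0.5592 0.0862 0.13  ] shift cm [-0.43  0.09 -4.25] rot deg [0.01 0.05 0.  ] pos [0.5551 0.0847 0.0875]
```

```bash
python3 -m handwheel '[-0.3,0,0,0,0,0,1,-0.3,0,-1.5,0,0,0,1,-0.3,0,-3,0,0,0,1,-0.3,0,-4.2,0,0,0,1,-0.3,0,-4.2,0,0,0,1,-0.3,3,-4.2,0,0,0,1,-0.3,6,-4.2,0,0,0,1,-0.3,9,-4.2,0,0,0,1,-0.3,9,-4.2,0,0,0,1,-0.3,9,-4.2,0,0,0,1,-0.3,9,-4.2,0,0,0,1]'
python3 - <<'E'
from h import *
shift(0,.09,.085)
im,_=eyes.read_camera("scene"); cv2.imwrite("pics/s5.png",cv2.resize(im[180:225,240:320],None,fx=9,fy=9,interpolation=2))
E
```

```text
time: 8.47
tool_pos: [0.5444, 0.1737, 0.1289]
tool_rot: [-3.141, 0.0, -2.989]
contact_force: [0.3, 0.2, 0.2]
opening: 0.0002
[0.5456 0.1752 0.085 ] shift cm [-0.14  0.12  4.39] rot deg [-0.02  0.01  0.04] pos [0.5444 0.1737 0.1289]
```

View pics/s5.png

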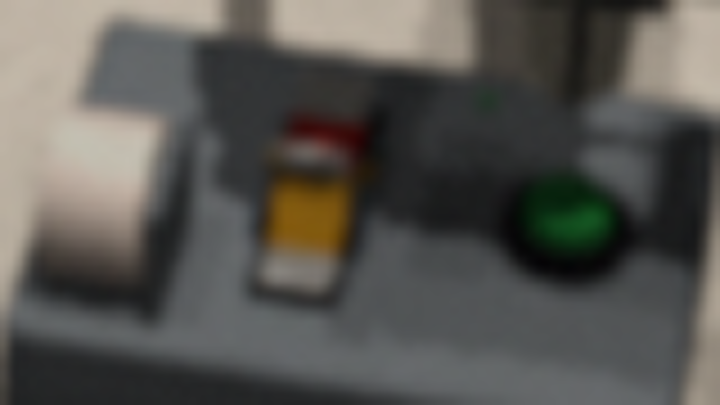

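Red is on top at (330,135), with yellow behind it. Now the key.

```bash
python3 -m handwheel '[0,0,1.6,0,0,0,1,0,0,3.2,0,0,0,1,0,0,4.4,0,0,0,1,0,0,4.7,0,0,0,1,0,0,4.9,0,0,0,1,0,0,5.1,0,0,0,1,0,0,5.3,0,0,0,1,0,0,5.5,0,0,0,1,0,0,5.7,0,0,0,1,0,0,5.8,0,0,0,1,0,0,5.8,0,0,0,1,0,0,5.8,0,0,0,1]'
```

```text
time: 9.52
tool_pos: [0.5448, 0.1738, 0.072]
tool_rot: [-3.141, 0.002, -2.99]
contact_force: [1.4, -3.2, 4.2]
opening: 0.0005
```

```bash
python3 -m handwheel '[0,0,0.1,0,0,0,1,0,0,0.2,0,0,0,1,0,0,0.25,0,0,0,1,0,0,0.25,0,0,0,1,0,0,0.25,0,0,0,1]'
```

```text
time: 9.93
tool_pos: [0.5449, 0.1739, 0.071]
tool_rot: [-3.141, 0.003, -2.99]
contact_force: [-3.7, -3.7, 17.1]
opening: 0.0005
```

The force rose to 17 N at z 71.0 mm, which matches the key's full 6 mm travel. Release and check.

```bash
python3 -m handwheel '[0,0,-0.5,0,0,0,1,0,0,-1.5,0,0,0,1,0,0,-4,0,0,0,1,0,0,-7,0,0,0,1,0,0,-10,0,0,0,1,3,0,-13,0,0,0,1,6,0,-14,0,0,0,1,9,0,-14,0,0,0,1,12,0,-14,0,0,0,1,12,0,-14,0,0,0,1,12,0,-14,0,0,0,1,12,0,-14,0,0,0,1]'
python3 - <<'E'
from h import *
im,d,W,c=cloud("scene"); i2,_,W2,_=cloud("top")
a=cv2.resize(im[180:225,240:320],None,fx=9,fy=9,interpolation=2); cv2.imwrite("pics/s6.png",a)
b,g,r=[i2.astype(int)[...,i] for i in range(3)]
z0=np.load("scene0.npz"); 
for n,I,w in(("before",z0["im"],z0["W"]),("after",im,W)):
    b,g,r=[I.astype(int)[...,i] for i in range(3)]
    k=np.zeros(g.shape,bool); k[195:215,290:318]=1; k&=(g>r+40)&(g>b+30)
    print(n,"key",np.nanmedian(w[k],0).round(4),k.sum())
df=cv2.absdiff(z0["im"],im).max(2)
for n,(u,v) in dict(jar_b=(221,198),tin=(192,223),mortar=(284,251),jar_a=(339,213),sauce=(399,190),scoop=(160,150)).items(): print(n,"mean diff",df[v-18:v+18,u-14:u+14].mean().round(1))
E
```

```text
time: 10.93
tool_pos: [0.4261, 0.1562, 0.2092]
tool_rot: [3.141, 0.001, -2.99]
contact_force: [-0.2, 0.7, -0.2]
opening: 0.0006
before key [0.5522 0.1754 0.0757] 61
after key [0.553  0.1748 0.0756] 62
jar_b mean diff 2.1
tin mean diff 2.0
mortar mean diff 1.6
jar_a mean diff 5.4
sauce mean diff 9.2
scoop mean diff 2.5
```

View pics/s6.png

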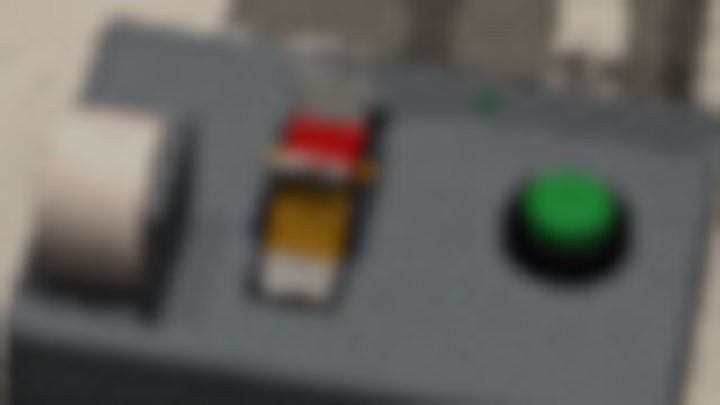

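Red is on top at (325,140) between the marks, and the key is up at the same height as before. The goods look unchanged; the larger differences at jar_a and the sauce bottle look like moved arm shadows, since nothing came near either one. Handing in.

```bash
python3 -c "
from cell import robot
print(robot.hand_in())"
```

```text
the job is handed in; nothing more can be done
None
```

The wheel is set to red and the print key has been pressed once and released. I handed the job in at about 11 s on the robot's clock.

- **Wheel:** It started at green. I flicked it two clicks forward with the closed fingertips, to yellow and then red. The wrist force read 4–5 N sideways (5–6 N in all) at the end of each slow push.
- **Print key:** I pressed it only after the camera showed red on top. The tip reached 71.0 mm at 17 N, which matches the key's full 6 mm travel.
- **Last checks:** Red is on top between the yellow marks. The key measures 75.6 mm high, against 75.7 mm before, so it is back up. The arm is clear of everything, with a contact force of about 0.
- **Goods:** Jar_b, tin, mortar and scoop look the same as at the start. The picture differed more around jar_a and the sauce bottle. I put that down to the arm's shadow because the arm kept clear of both, but I did not measure their positions.
- **Checks that failed or disagreed:** The top camera was once blocked by the arm, so I used the scene camera instead. A wrist-camera estimate of the key was about 9 mm off in x and 11 mm too high. I discarded it as a bad colour mask and used the first fit.

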